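Close a split regulator housing on its dowels and hold it shut

TASK

The tire-inflator regulator screwed to the bench stands open: first turn its knob so that the pointed end of the bar points at the long white index mark. Then set the loose cover over the knob onto the two dowels, press it fully home against its springs until the two halves meet, and finish while still holding it pressed shut (do not let go), so that the screws could be put in. Leave the bottle, spacer, light mount and pressure gauge where they are.

Things in the scene. Friction and masses are not known exactly. Their poses are not given: they have to be found in the camera images.
- housing_face (a point): Lower half of the regulator's split housing, a dark steel block 170 (x) x 70 (y) mm on a 186 x 78 x 6 mm foot plate, screwed to the bench. This point is the centre of its flat top (parting) face, 30 mm above the bench; x along the length (level), y across, z up. The knob stands at the centre, a dowel and a spring pad towards each end.
- dowel_a (a point): Root, on the parting face, of the round steel dowel at the housing's x = +60 mm, y = 0; the other dowel stands at x = -60 mm, y = 0. Both are 8 mm in diameter and 18 mm high, the upper 6 mm tapering to 3 mm.
- pad_a (a point): Point on the face at the housing's x = +45 mm, y = 0, where a 10 mm round spring pad stands 5 mm proud; its twin is at x = -45 mm. They move together, take about 5 N in all to start down and about 9 N to be flush with the face, and hold the cover about 5 mm up whenever it is not pressed: its own weight does not press them down.
- index_mark (a point): Middle of the long broad white index mark on the parting face, 30 mm from the centre on the housing's +x side; the other, short thin ticks round the knob mean nothing here.
- knob (a joint): Angle of the knob about the vertical axis through the centre of the face, rad: 0 when the pointed end of its bar points at the index mark (along the housing's +x), growing counter-clockwise seen from above; turns from -1.6 to 1.6 and stays where it is left (it takes about 0.06 N m to turn).
- knob_grip (a point): Knob: a bare aluminium bar standing on the parting face, 42 mm long, 10 mm wide, 30 mm high (its top is 60 mm above the bench), with flat sides, one pointed end and a black line on top running to that end. This point is on the turning axis, 20 mm above the face; x points along the bar to its pointed end, z up.
- cover_mid (a point): Loose cover (upper half), grey plastic, about 0.2 kg, lying right side up on the bench: a hollow dome, open below, 70 (x) x 34 (y) x 44 (z) mm with flat upright sides and 4 mm walls, inside 62 x 26 x 38 mm, and a flange at either end. This point is the centre of the dome, 22 mm above the underside; x along the length, z up. Fully home, it is 22 mm above the parting face.
- cover_hole (a point): Mouth, on the underside, of the 10 mm hole through the cover's flange at its x = +60 mm, y = 0; the other is at x = -60 mm. The flanges are 12 mm thick, 40 mm wide, and reach 75 mm from the centre at each end. The cover may go on either way round, and passes over the knob's bar only when that lies along the housing.
- cover: The same loose cover; the origin is the centre of its underside, axes as for cover_mid.
- housing: The same lower half of the housing with all it carries; the origin is at bench height under the centre of its face.
- bottle: Bystander: closed blue plastic bottle, 66 mm in diameter, 170 mm high; origin at the centre of its underside.
- spacer: Bystander: chrome headset spacer, a ring 36 mm in diameter, 15 mm high; origin at the centre of its underside.
- mount: Bystander: black plastic light mount, a 50 x 30 mm foot with a 36 mm round socket, 30 mm high; origin at the centre of its underside.
- gauge: Bystander: steel tire pressure gauge lying face up, 64 mm in diameter, 29 mm high, with short stubs on either side (up to 60 mm from the centre); origin at the centre of its underside.

How it is judged:
On the way, in this order (a step that is already met when the one before it is completed fails the run):
1. the knob's pointed end is at the index mark (within 0.15 rad) while the cover is not on the housing (value of joint knob between -0.15 and 0.15 rad and horizontal distance between cover_mid and housing_face above 0.05 m), for 0.3 s.
2. the cover is on both dowels and pressed down until the halves meet (horizontal distance between cover_mid and housing_face below 0.0025 m and angle between the x axis of cover_mid and the x axis of housing_face, either way round below 0.05 rad and z of cover_mid in the frame of housing_face below 0.0237 m), for 0.2 s.
At the end, for the whole second after the job is handed in: Through the last second: knob within 0.15 rad of its index; cover on both dowels (2.5 mm sideways, 0.05 rad turn and tilt), gap between the halves under 1.7 mm, at rest, bearing on the lower half with over 6 N, and the gripper still touching and pressing it (all of step 2 and value of joint knob between -0.15 and 0.15 rad and angle between cover_mid's own z axis and vertical below 0.05 rad and contact force between cover and housing above 6 N and contact force between the fingers and cover above 2 N and linear speed of cover below 0.01 m/s); the arm keeps its last pose, push and grip.
It fails at once if a bystander is moved more than 30 mm or tipped over (distance of any of bottle, spacer, mount, gauge from where it was at the start of the episode above 0.03 m or angle between bottle's own z axis and vertical above 0.5 rad).
It also fails if it takes over 58 s, if anything falls off the work surface, if the arm or the gripper's body presses on something with over 40 N, if the wrist force passes 120 N, or if a joint passes its speed limit or range.

ROBOT

A 7-joint arm with a two-finger parallel gripper is mounted at the origin on the work surface. World frame = base frame: x ahead of the robot, y to its left, z up, the work surface at z = 0. Lengths are in m, angles in rad, forces in N, time in s.
With the tool pointing down it reaches from about 0.35 to 0.9 m from the base axis. Payload 8.1 kg.
Tool frame: the origin (TCP) lies midway between the tips of the shut fingers; the grasp point (between the pads) lies 19 mm behind it; z points along the fingers, y is the line along which they close (so a half turn about z gives the same grasp; the last joint's range is limited). The gripper opens to 92 mm and grips with 3 to 60 N. Pads are 19 mm wide; open, the fingers measure 130 mm over their backs; the gripper's body (75 mm by 190 mm) begins 47 mm behind the grasp point.
Start: joints at [1.134, 0.434, 0.025, 1.573, -0.012, 1.134, -0.075], TCP at [0.205, -0.591, 0.193] pointing down, gripper open.
Joint ranges: [-2.62, 2.62], [-0.44, 2.09], [-1.27, 1.32], [0.08, 2.57], [-1.32, 4.46], [0.12, 2], [-2.74, 2.74]. Speed limits (rad/s): [2.22, 2.22, 3.01, 3.01, 3.14, 3.14, 3.14].

INTERFACE

Orientations are given as a rotation vector (axis times angle).
In Python, from cell import readout, get_image, calibration, ticket gives the robot as it stands. The module is installed in compiled form; this text tells all that it offers.
- The arm moves only by the tool move_arm, never from a script. Its argument "series" is a list of rows, each a list of 6 numbers: the shift along the world's x, y, z as a fraction of full scale, then the turn, a rotation vector about the world's x, y, z as a fraction of full scale. A call has 1 to 5 rows; each row is the pose to reach, as a shift and turn from the pose commanded when the call began; what a row does not reach only later rows make up. Full scale, the value 1, is 0.75 m for a shift and 60 degrees for a turn. A row lasts 1/10 s, in which the tool goes at most 50 mm and 8.59 degrees, less where a joint would pass 70% of its speed; a pose out of reach is approached as far as the arm can. A call with a number of a shift or a turn outside -1 to 1 is refused whole. A call with a gripper value outside its range is refused whole. "claw" is the opening, from -1 (shut) to 1 (fully open), so that 0 is half open, set as the call begins (left out, the last holds). The fingers move at their own pace and stop on an object; "squeeze" is the grip in N (left out, the last holds). Time passes only in rows, so rows that repeat a pose let the fingers close. It gives the time, the measured TCP pose, the force, the opening and the grip force at its end, in the units of the state.
- readout.observe(): the state, without advancing time (a new reading comes with each control period).
- get_image(name): name is "scene" or "top" or "wrist"; returns (picture, depth): 400x640x3 uint8, red, green, blue; 400x640 float32, m along the optical axis (not along the pixel's ray), 0 where there is no reading.
- calibration(name): a dict with "fx", "fy", "cx", "cy" (pixels), "view" (4x4, takes a point from world to camera coordinates); the wrist camera has in their place "mount" (4x4, takes a point from camera to tool coordinates, whose origin is the TCP and whose axes are the flange's). Camera axes: x right, y down, z forward; pixel columns grow to the right and rows downward; lengths in m; the calibration is good to about 2 mm. A picture is of the moment at which its call begins: read the wrist's pose just before it. calibration takes no time and is no camera call.
- ticket.sign_off(): hands the job in; it is judged then, once.
The state is a dict: "clock": time; "joints": joint angles; "dq": joint speeds; "joint_efforts": joint torques, N m; "position": TCP position; "ee_rot": TCP orientation; "force": force on the tool from outside, world axes, zero at the start; "ft_torque": the same for the moment, N m; "width": opening from 0.0 (shut) to 1.0 (fully open); "gripper_force": force on a finger pad.
Only numpy, scipy, OpenCV 4.12 (cv2) and the standard library are available. Lean on these libraries where they do the work, as an engineer would, in place of code of your own. Each camera call takes 0.05 s, during which the arm holds its last target. There are 200 camera calls.

## Working session

There is one attempt and no reset: what is moved stays moved. The work goes in short steps, Python scripts to look and compute and a tool call to move; the robot and the scene stay as the last step left them, time stands still between calls to the robot, and variables do not carry over. Pictures are saved under pics/ and viewed, at most 13 in all, crops included, and the job is handed in when it is done.

Besides the shell and the picture viewer there is one more tool, called after "Request:" as name([rows], argument=value, ...), one row to a line, values as JSON. move_arm: Moves the arm, as the interface text tells. Shift numbers are shares of 0.75 m and turn numbers shares of 60 degrees, none past 1 either way. Its arguments: {"type":"object","properties":{"series":{"type":"array"},"claw":{"type":"number"},"squeeze":{"type":"number"}},"required":["series"]}

```bash
mkdir -p pics
cat > h.py <<'E'
import numpy as np, cv2
from cell import readout, get_image, calibration, ticket
from scipy.spatial.transform import Rotation as R
def grab(name):
    s=readout.observe(); im,d=get_image(name); c=calibration(name)
    if name=="wrist":
        T=np.eye(4); T[:3,:3]=R.from_rotvec(s["ee_rot"]).as_matrix(); T[:3,3]=s["position"]
        T=T@np.array(c["mount"])
    else: T=np.linalg.inv(np.array(c["view"]))
    v,u=np.mgrid[0:400,0:640]
    P=np.stack([(u-c["cx"])/c["fx"]*d,(v-c["cy"])/c["fy"]*d,d],-1)@T[:3,:3].T+T[:3,3]
    return im,d,P,T,c
def save(im,n): cv2.imwrite("pics/"+n,cv2.cvtColor(im,cv2.COLOR_RGB2BGR))
E
python3 - <<'E'
from h import *
im,d,P,T,c=grab("top"); save(im,"top1.png"); np.savez("top1.npz",im=im,P=P,d=d)
print(readout.observe()); print(T,c["fx"]); print(calibration("wrist"))
E
```

```text
{'clock': 0.05, 'joints': array([ 1.1343933 ,  0.43520875,  0.02496463,  1.57407055, -0.01156568,
        1.13403178, -0.07513104]), 'dq': array([-2.58155743e-03,  4.18907112e-05, -1.61059814e-03, -7.77566826e-04,
       -2.80233763e-04,  2.28739304e-04, -1.77510281e-03]), 'joint_efforts': array([ 3.49337883e-03, -6.69776845e+01,  9.88645367e-01, -3.15495336e+01,
       -6.06903783e-02,  3.74498125e-02,  6.71042289e-05]), 'position': array([ 0.20452403, -0.5899931 ,  0.19196406]), 'ee_rot': array([-3.09646426e+00, -5.21532460e-01,  6.71194592e-04]), 'force': array([ 0.06282693, -0.30634016, -0.14701191]), 'ft_torque': array([0.0051269 , 0.00015173, 0.01221644]), 'gripper_force': 0.0, 'width': 0.9978164427497341}
[[ 0.0233597  -0.98392819  0.17703007  0.41130132]
 [-0.99933593 -0.01802826  0.03166508 -0.06155457]
 [-0.02796462 -0.1776522  -0.98369593  1.13603034]
 [ 0.          0.          0.          1.        ]] 450.66561425109654
{'fx': 342.0538988157459, 'fy': 342.0538988157459, 'cx': 317.97824542787083, 'cy': 200.37619013000008, 'mount': array([[ 1.02532649e-03, -9.64969394e-01, -2.62360473e-01,
         6.93237637e-02],
       [ 9.99999350e-01,  8.58830320e-04,  7.49277706e-04,
         3.06983674e-04],
       [-4.97706925e-04, -2.62361070e-01,  9.64969648e-01,
        -1.92150302e-01],
       [ 0.00000000e+00,  0.00000000e+00,  0.00000000e+00,
         1.00000000e+00]])}
```

View pics/top1.png

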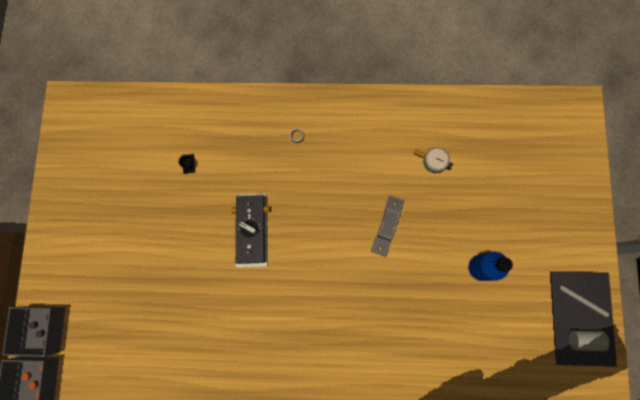

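The top view shows the housing near (252,230) with its bar skewed, the cover near (388,227), the mount at (188,162), the spacer at (298,136), the gauge at (437,160) and the bottle at (490,265).

Run:
```python
from h import *
z=np.load("top1.npz"); im,P=z["im"],z["P"]
for n,(u0,u1,v0,v1,h) in dict(h=(225,280,185,275,.025),c=(360,415,185,265,.007)).items():
    Q=P[v0:v1,u0:u1]; I=im[v0:v1,u0:u1]
    for lo,hi in ((.02,.037),(.05,.07)) if n=='h' else ((.006,.02),(.035,.055)):
        m=((Q[...,2]>lo)&(Q[...,2]<hi)).astype(np.uint8)
        p=Q[m>0][:,:2].astype(np.float32); print(n,lo,len(p))
        if len(p)>4:print(cv2.minAreaRect(p),np.median(Q[m>0],0))
save(cv2.resize(im[180:280,220:420],None,fx=4,fy=4,interpolation=cv2.INTER_CUBIC),"crop1.png")
print(P[230,300],P[350,300])
```

```text
h 0.02 1855
((0.5474031567573547, 0.16415098309516907), (0.17059388756752014, 0.09404203295707703), 0.8966305255889893) [0.54746989 0.15996244 0.03013043]
h 0.05 73
((0.5278725624084473, 0.15374797582626343), (0.07421686500310898, 0.03320293128490448), 18.846662521362305) [0.54709413 0.15953747 0.05997748]
c 0.006 483
((0.5699537992477417, -0.1799706369638443), (0.19985371828079224, 0.10840184986591339), 10.810065269470215) [ 0.5298652  -0.17869596  0.01216449]
c 0.035 406
((0.5652424097061157, -0.1824328601360321), (0.034180983901023865, 0.07010282576084137), 71.67536926269531) [ 0.56508313 -0.18265598  0.04405532]
[0.54924561 0.03768057 0.00152084] [ 2.56769672e-01  2.80546190e-02 -1.30449933e-04]
```

View pics/crop1.png

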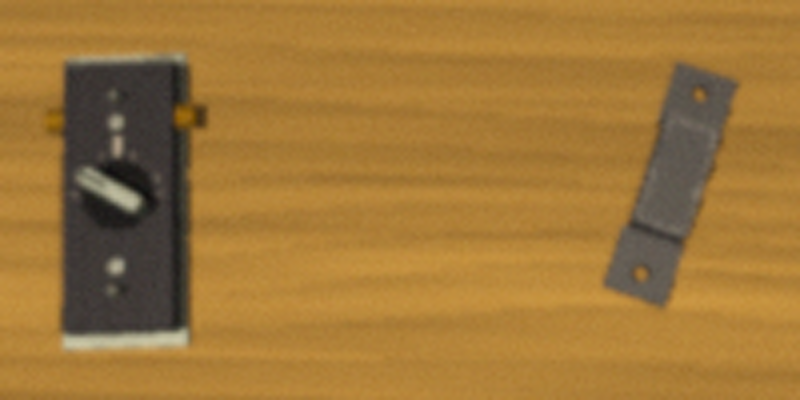

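The crop (4x) shows the index mark at (117,145), on the world +x side, so the housing's x lies roughly along world x. The bar runs from (140,208) to (80,175), about 60° off. Next I go above the knob.

Request:
move_arm([
  [0, 0, 0.08, 0, 0, 0],
  [0.456, 1, 0.04, 0, 0, 0.7],
  [0.456, 1, 0.04, 0, 0, 0.7],
  [0.456, 1, 0.04, 0, 0, 0.7],
  [0.456, 1, 0.04, 0, 0, 0.7],
], claw=-0.3)

```text
clock: 0.55
position: [0.288, -0.4065, 0.2375]
ee_rot: [-2.801, -1.422, 0.0]
force: [1.1, -0.4, -0.1]
width: 0.615
gripper_force: 0.0
```

Request:
move_arm([
  [0.34, 0.745, -0.04, 0, 0, 0.12],
  [0.34, 0.745, -0.04, 0, 0, 0.12],
  [0.34, 0.745, -0.04, 0, 0, 0.12],
  [0.34, 0.745, -0.04, 0, 0, 0.12],
  [0.34, 0.745, -0.04, 0, 0, 0.12],
])

```text
clock: 1.05
position: [0.3914, -0.1795, 0.2255]
ee_rot: [2.711, 1.587, -0.001]
force: [1.3, -0.8, 0.1]
width: 0.349
gripper_force: 0.0
```

Request:
move_arm([
  [0.2, 0.44, -0.04, 0, 0, 0],
  [0.2, 0.44, -0.04, 0, 0, 0],
  [0.2, 0.44, -0.04, 0, 0, 0],
  [0.2, 0.44, -0.04, 0, 0, 0],
  [0.2, 0.44, -0.04, 0, 0, 0],
])

```text
clock: 1.55
position: [0.4947, 0.0471, 0.2047]
ee_rot: [2.711, 1.587, -0.001]
force: [1.4, -1.4, 0.4]
width: 0.352
gripper_force: 0.0
```

Request:
move_arm([
  [0.062, 0.135, 0.0, 0, 0, 0],
  [0.062, 0.135, 0, 0, 0, 0],
  [0.062, 0.135, 0, 0, 0, 0],
  [0.062, 0.135, 0, 0, 0, 0],
])

```text
clock: 1.95
position: [0.5407, 0.1491, 0.2043]
ee_rot: [-2.707, -1.592, 0.001]
force: [-0.9, -1.0, -0.7]
width: 0.347
gripper_force: 0.0
```

Run:
```python
from h import *
im,d,P,T,c=grab("wrist"); save(im,"w1.png"); np.savez("w1.npz",im=im,P=P,d=d); s=readout.observe();print(s["position"],s["ee_rot"],s["joints"])
```

```text
[0.54045413 0.14671398 0.20435186] [-2.70955759e+00 -1.58918804e+00  2.42234867e-03] [ 0.06277341  0.3840309  -0.57489856  1.68012883  0.22519497  1.14578178
 -1.08258101]
```

View pics/w1.png

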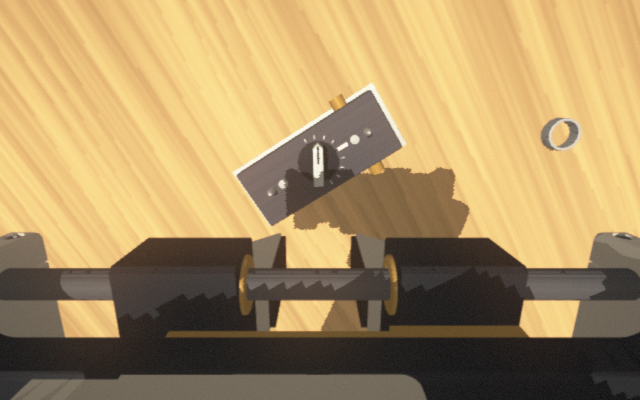

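The bar at (318,160) points straight up the image along the tool's x, with its arrow at (318,148). The index mark is at (343,147), so the knob is about +60°.

```bash
cat >> h.py <<'E'
def rect(P,lo,hi,box):
    u0,u1,v0,v1=box; Q=P[v0:v1,u0:u1]; m=((Q[...,2]>lo)&(Q[...,2]<hi)).astype(np.uint8)
    n,l,st,_=cv2.connectedComponentsWithStats(m); k=1+st[1:,4].argmax()
    q=Q[l==k]; r=cv2.minAreaRect((q[:,:2]*1000).astype(np.float32))
    return np.array(r[0]).round(1),np.array(r[1]).round(1),round(r[2],2),q[:,2].mean().round(4),len(q)
E
python3 - <<'E'
from h import *
P=np.load("w1.npz")["P"]
print(rect(P,.025,.037,(225,415,80,232)));print(rect(P,.05,.066,(295,340,135,195)))
E
```

```text
(array([545.9, 162.6]), array([170.4,  90.5]), 2.78, np.float64(0.0303), 9648)
(array([546.1, 161.8]), array([42.5,  9.9]), 61.62, np.float64(0.0601), 419)
```

Request:
move_arm([
  [0.0075, 0.02, -0.14, 0, 0, 0.015],
  [0.0075, 0.02, -0.14, 0, 0, 0.015],
  [0.0075, 0.02, -0.14, 0, 0, 0.015],
  [0.0075, 0.02, -0.14, 0, 0, 0.015],
  [0.0075, 0.02, -0.14, 0, 0, 0.015],
])

```text
clock: 2.5
position: [0.5478, 0.161, 0.1023]
ee_rot: [2.699, 1.606, 0.004]
force: [0.5, 0.3, -0.5]
width: 0.351
gripper_force: 0.0
```

Run:
```python
from h import *
im,d,P,T,c=grab("wrist"); save(im,"w2.png"); np.savez("w2.npz",im=im,P=P,d=d); s=readout.observe();print(s["position"],s["ee_rot"])
m=(P[...,2]>.056)&(P[...,2]<.064)&(np.hypot(P[...,0]-.546,P[...,1]-.162)<.04)
print(cv2.minAreaRect((P[m][:,:2]*1000).astype(np.float32)),m.sum())
```

```text
[0.54808427 0.16126899 0.10262571] [2.69846264 1.60626243 0.00512098]
((546.4638061523438, 162.0211181640625), (42.06304931640625, 9.969541549682617), 61.86943817138672) 771
```

View pics/w2.png

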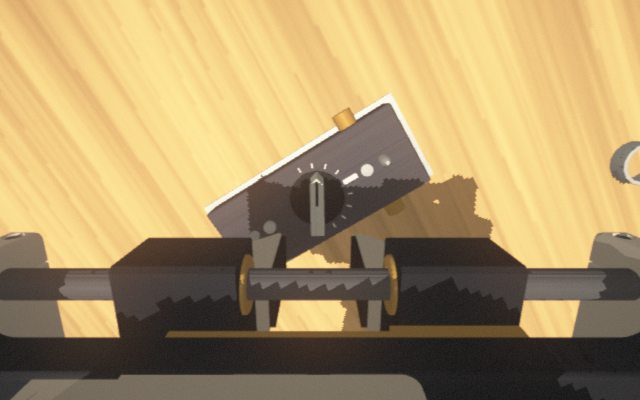

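The bar now sits midway between the fingers at (317,200), and dowel A shows at (367,170). I lower and grip the bar.

Run:
```python
from h import *
for f in ("w1.npz","w2.npz"):
    P=np.load(f)["P"]; D=np.hypot(P[...,0]-.5463,P[...,1]-.162)
    m=(P[...,2]>.038)&(P[...,2]<.052)&(D>.05)&(D<.07)
    q=P[m]; a=q[q[:,0]>.5463]; b=q[q[:,0]<.5463]
    for k in (a,b): print(len(k), k.mean(0) if len(k) else 0, np.degrees(np.arctan2(*(k.mean(0)-[.5463,.162,0])[1::-1])) if len(k) else 0)
    m=(abs(P[...,2]-.03)<.003)&(D<.1); q=P[m]
    print(cv2.fitLine(np.array([[0,0],[1,1]],np.float32),2,0,.01,.01).shape, rect(P,.026,.034,(200,440,80,236)))
    # long edge at +y side, per x-bin
    e=[]
    for x in np.arange(.475,.62,.004):
        k=P[(abs(P[...,0]-x)<.002)&(abs(P[...,2]-.03)<.002)&(D<.1)]
        if len(k)>20: e.append((x,k[:,1].min(),k[:,1].max()))
    e=np.array(e)
    for col in (1,2):
        sl=np.median([ (e[j,col]-e[i,col])/(e[j,0]-e[i,0]) for i in range(len(e)) for j in range(i+5,len(e))]); print("edge deg",np.degrees(np.arctan(sl)),np.median(e[:,col]))
```

```text
49 [0.60562308 0.16497235 0.04502274] 2.868373128664089
48 [0.48714182 0.15875244 0.04436158] -176.85783358443032
(4, 1) (array([545.8, 161.3]), array([170.6,  70.8]), 3.25, np.float64(0.0303), 9449)
edge deg 2.9802802772260963 0.12662565175638407
edge deg 3.016406617258796 0.19623073798969778
102 [0.60564803 0.1654642  0.04464135] 3.3406196405396638
46 [0.48860359 0.16005032 0.04219784] -178.06459312691211
(4, 1) (array([546.5, 160.7]), array([169.8,  71.5]), 3.03, np.float64(0.0303), 14085)
edge deg 2.73482506292224 0.12819673209638716
edge deg 3.0236103239249963 0.19649912094618047
```

Request:
move_arm([
  [-0.002, 0.001, -0.05, 0, 0, 0],
  [-0.002, 0.001, -0.087, 0, 0, 0],
  [-0.002, 0.001, -0.087, 0, 0, 0],
  [-0.002, 0.001, -0.087, 0, 0, 0],
])

```text
clock: 2.95
position: [0.5461, 0.1625, 0.0366]
ee_rot: [2.698, 1.608, 0.003]
force: [0.6, 0.4, 0.4]
width: 0.351
gripper_force: 0.0
```

Request:
move_arm([
  [0, 0, 0, 0, 0, 0],
  [0, 0, 0, 0, 0, 0],
  [0, 0, 0, 0, 0, 0],
  [0, 0, 0, 0, 0, 0],
], claw=-1, squeeze=20)

```text
clock: 3.35
position: [0.5455, 0.1625, 0.0355]
ee_rot: [2.698, 1.608, 0.001]
force: [0.4, -0.2, 1.1]
width: 0.049
gripper_force: 0.0
```

Run:
```python
from h import *
im,d,P,T,c=grab("wrist"); save(im[100:400,120:520],"w3.png"); s=readout.observe();print(s["position"],s["width"],s["gripper_force"])
```

```text
[0.54534268 0.16238743 0.03526455] 0.022182748229281575 0.0
```

View pics/w3.png

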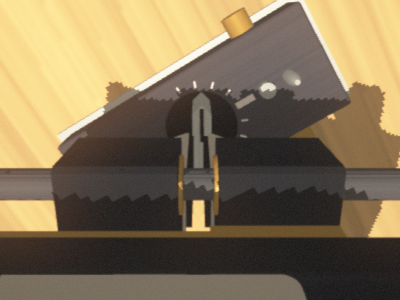

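The fingers straddle the bar at (200,130) in this crop and still seem to be closing, so I let them finish.

Request:
move_arm([
  [0, 0, 0, 0, 0, 0],
  [0, 0, 0, 0, 0, 0],
  [0, 0, 0, 0, 0, 0],
])

```text
clock: 3.7
position: [0.545, 0.1624, 0.0348]
ee_rot: [-2.698, -1.609, 0.0]
force: [0.4, 0.3, -0.1]
width: 0.003
gripper_force: 0.0
```

Run:
```python
from h import *
im,d,P,T,c=grab("wrist"); s=readout.observe();print(s["width"],s["gripper_force"])
save(cv2.resize(im[150:370,220:420],None,fx=2.7,fy=2.7,interpolation=cv2.INTER_CUBIC),"w4.png")
Q=(P-s["position"])@R.from_rotvec(s["ee_rot"]).as_matrix()  # tool coords
for v in range(190,340,15): print(v,[tuple((Q[v,u]*1000).round().astype(int)) for u in (304,312,318,324,332)])
```

```text
0.0028044541576685957 0.0
190 [(np.int64(22), np.int64(-9), np.int64(4)), (np.int64(22), np.int64(-4), np.int64(5)), (np.int64(22), np.int64(0), np.int64(5)), (np.int64(22), np.int64(3), np.int64(4)), (np.int64(22), np.int64(8), np.int64(5))]
205 [(np.int64(13), np.int64(-9), np.int64(4)), (np.int64(14), np.int64(-4), np.int64(2)), (np.int64(20), np.int64(0), np.int64(-21)), (np.int64(20), np.int64(3), np.int64(-21)), (np.int64(13), np.int64(8), np.int64(4))]
220 [(np.int64(4), np.int64(-9), np.int64(4)), (np.int64(13), np.int64(-3), np.int64(-25)), (np.int64(13), np.int64(0), np.int64(-25)), (np.int64(14), np.int64(3), np.int64(-26)), (np.int64(4), np.int64(8), np.int64(4))]
235 [(np.int64(10), np.int64(-7), np.int64(-37)), (np.int64(10), np.int64(-3), np.int64(-38)), (np.int64(5), np.int64(0), np.int64(-26)), (np.int64(10), np.int64(3), np.int64(-37)), (np.int64(-6), np.int64(8), np.int64(4))]
250 [(np.int64(35), np.int64(-4), np.int64(-112)), (np.int64(9), np.int64(-3), np.int64(-52)), (np.int64(7), np.int64(0), np.int64(-50)), (np.int64(10), np.int64(2), np.int64(-55)), (np.int64
[... 487 characters left out ...]
(-123))]
295 [(np.int64(29), np.int64(-3), np.int64(-125)), (np.int64(25), np.int64(-2), np.int64(-118)), (np.int64(25), np.int64(0), np.int64(-117)), (np.int64(25), np.int64(1), np.int64(-117)), (np.int64(28), np.int64(3), np.int64(-123))]
310 [(np.int64(24), np.int64(-4), np.int64(-122)), (np.int64(-3), np.int64(-3), np.int64(-80)), (np.int64(-77), np.int64(0), np.int64(34)), (np.int64(20), np.int64(1), np.int64(-116)), (np.int64(25), np.int64(3), np.int64(-123))]
325 [(np.int64(21), np.int64(-4), np.int64(-124)), (np.int64(-10), np.int64(-3), np.int64(-80)), (np.int64(-91), np.int64(0), np.int64(35)), (np.int64(-9), np.int64(2), np.int64(-81)), (np.int64(21), np.int64(3), np.int64(-123))]
```

View pics/w4.png

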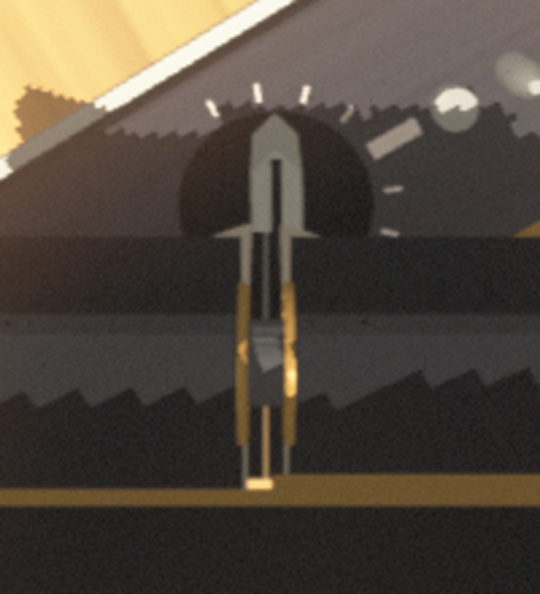

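The fingers are shut above the bar: their ends show at about crop row 235, well behind the nominal tips. I check where the fingertips really are.

Run:
```python
from h import *
s=readout.observe(); M=np.array(calibration("wrist")["mount"])
im,d,P,T,c=grab("wrist")
for name,dd in (("w1",np.load("w1.npz")["d"]),("w2",np.load("w2.npz")["d"]),("now",d)):
    v,u=np.mgrid[0:400,0:640]
    Q=(np.stack([(u-c["cx"])/c["fx"]*dd,(v-c["cy"])/c["fy"]*dd,dd],-1)@M[:3,:3].T+M[:3,3])*1000
    m=(v>225)&(v<340)&(dd>0)&(abs(Q[...,1])<50)&(abs(Q[...,0])<14)&(Q[...,2]<-27)
    q=Q[m]; print(name,len(q),q[q[:,2].argsort()[::-1][:300:50]].round(1).tolist())
    print(Q[238:335:10,275].round().tolist()); print(Q[238:335:10,360].round().tolist())
print(s["ee_rot"],s["position"],s["joints"])
```

```text
w1 3608 [[7.9, -17.2, -33.4], [9.9, 20.1, -35.8], [9.9, -20.1, -37.3], [9.5, 17.8, -38.9], [9.9, -20.3, -39.9], [5.3, 15.3, -41.1]]
[[10.0, -20.0, -43.0], [10.0, -19.0, -53.0], [9.0, -18.0, -61.0], [30.0, -11.0, -112.0], [28.0, -11.0, -115.0], [27.0, -11.0, -118.0], [24.0, -11.0, -117.0], [-3.0, -16.0, -79.0], [-7.0, -17.0, -79.0], [-215.0, -58.0, 204.0]]
[[10.0, 19.0, -41.0], [10.0, 18.0, -54.0], [8.0, 17.0, -60.0], [29.0, 10.0, -112.0], [29.0, 10.0, -116.0], [27.0, 10.0, -117.0], [24.0, 10.0, -117.0], [-4.0, 16.0, -77.0], [-8.0, 16.0, -78.0], [-214.0, 56.0, 202.0]]
w2 3613 [[9.4, -20.1, -33.1], [9.8, -19.8, -35.8], [-2.7, 15.4, -37.1], [9.9, -22.4, -38.8], [9.4, -25.1, -40.0], [1.2, -16.6, -41.1]]
[[10.0, -21.0, -41.0], [10.0, -19.0, -53.0], [8.0, -19.0, -59.0], [30.0, -11.0, -113.0], [29.0, -11.0, -117.0], [27.0, -11.0, -117.0], [24.0, -11.0, -118.0], [-4.0, -17.0, -77.0], [-7.0, -17.0, -80.0], [-141.0, -43.0, 101.0]]
[[10.0, 19.0, -42.0], [10.0, 18.0, -52.0], [9.0, 17.0, -61.0], [29.0, 10.0, -112.0], [30.0, 10.0, -118.0], [28.0, 10.0, -119.0], [24.0, 10.0, -118.0], [-4.0, 16.0, -78.0], [-7.0, 16.0, -79.0], [-142.0, 41.0, 102.0]]
now 926 [[10.4, 1.7, -27.3], [10.4, -3.2, -37.1], [10.1, -4.2, -39.0], [8.3, 0.1, -41.1], [9.8, -4.5, -44.6], [10.0, 2.4, -47.5]]
[[35.0, -12.0, -106.0], [35.0, -11.0, -113.0], [35.0, -10.0, -118.0], [35.0, -10.0, -124.0], [33.0, -10.0, -123.0], [31.0, -10.0, -124.0], [28.0, -10.0, -124.0], [26.0, -10.0, -125.0], [23.0, -10.0, -124.0], [20.0, -10.0, -123.0]]
[[35.0, 11.0, -105.0], [36.0, 10.0, -113.0], [35.0, 9.0, -119.0], [35.0, 9.0, -123.0], [33.0, 9.0, -124.0], [31.0, 9.0, -125.0], [28.0, 9.0, -123.0], [25.0, 9.0, -124.0], [23.0, 9.0, -123.0], [21.0, 9.0, -125.0]]
[-2.69844019e+00 -1.60867692e+00  1.74487682e-04] [0.54505394 0.16239862 0.03476321] [-0.02605912  0.5795185  -0.50595937  1.84837231  0.37534276  0.8094683
 -1.22124144]
```

The physical tips sit about 36 mm behind the reported TCP, which is how the fingers shut above the bar. I open, go 32 mm lower and grip.

Request:
move_arm([
  [0, 0, 0, 0, 0, 0],
  [0, 0, 0, 0, 0, 0],
  [0, 0, 0, 0, 0, 0],
  [0, 0, 0, 0, 0, 0],
  [0.0015, 0, 0, 0, 0, 0],
], claw=-0.3)

```text
clock: 4.3
position: [0.5461, 0.1624, 0.0348]
ee_rot: [-2.698, -1.609, 0.0]
force: [1.1, -0.3, 0.2]
width: 0.34
gripper_force: 0.0
```

Request:
move_arm([
  [0, 0, -0.02, 0, 0, 0],
  [0, 0, -0.042, 0, 0, 0],
  [0, 0, -0.042, 0, 0, 0],
])

```text
clock: 4.6
position: [0.5445, 0.1615, 0.0008]
ee_rot: [-2.698, -1.608, 0.006]
force: [-0.7, 0.3, -0.3]
width: 0.351
gripper_force: 0.0
```

Request:
move_arm([
  [0, 0, 0, 0, 0, 0],
  [0, 0, 0, 0, 0, 0],
  [0, 0, 0, 0, 0, 0],
  [0, 0, 0, 0, 0, 0],
  [0, 0, 0, 0, 0, 0],
], claw=-1)

```text
clock: 5.1
position: [0.5475, 0.1621, 0.0039]
ee_rot: [2.698, 1.607, 0.003]
force: [4.3, -2.6, 0.9]
width: 0.108
gripper_force: 20.0
```

Gripped at 9.9 mm. Now I turn by −59°.

Request:
move_arm([
  [0, 0, 0, 0, 0, -0.12],
  [0, 0, 0, 0, 0, -0.24],
  [0, 0, 0, 0, 0, -0.36],
  [0, 0, 0, 0, 0, -0.48],
  [0, 0, 0, 0, 0, -0.6],
])

```text
clock: 5.6
position: [0.5475, 0.1621, 0.004]
ee_rot: [3.065, 0.687, 0.003]
force: [4.3, -1.6, -1.0]
width: 0.105
gripper_force: 20.0
```

Request:
move_arm([
  [0, 0, 0, 0, 0, -0.12],
  [0, 0, 0, 0, 0, -0.24],
  [0, 0, 0, 0, 0, -0.36],
  [0, 0, 0, 0, 0, -0.38],
  [0, 0, 0, 0, 0, -0.38],
])

```text
clock: 6.1
position: [0.5475, 0.1621, 0.0039]
ee_rot: [3.141, 0.076, 0.004]
force: [4.6, -2.3, 0.7]
width: 0.106
gripper_force: 20.0
```

Request:
move_arm([
  [0, 0, 0, 0, 0, 0],
  [0, 0, 0, 0, 0, 0],
  [0, 0, 0, 0, 0, 0],
  [0, 0, 0, 0, 0, 0],
  [0, 0, 0, 0, 0, 0],
])

```text
clock: 6.6
position: [0.5475, 0.1621, 0.0039]
ee_rot: [-3.14, -0.077, -0.003]
force: [3.9, -3.5, 1.5]
width: 0.109
gripper_force: 20.0
```

Request:
move_arm([
  [0, 0, 0, 0, 0, 0],
  [0, 0, 0, 0, 0, 0],
  [0, 0, 0, 0, 0, 0],
], claw=-0.4)

```text
clock: 6.9
position: [0.5455, 0.1627, 0.0032]
ee_rot: [-3.141, -0.078, 0.002]
force: [0.3, -0.3, 0.2]
width: 0.286
gripper_force: 0.0
```

Request:
move_arm([
  [0, 0, 0.06, 0, 0, 0],
  [0, 0, 0.13, 0, 0, 0],
  [0, 0, 0.2, 0, 0, 0],
  [0, 0, 0.2, 0, 0, 0],
  [0, 0, 0.2, 0, 0, 0],
])

```text
clock: 7.4
position: [0.5469, 0.163, 0.1549]
ee_rot: [-3.14, -0.077, -0.005]
force: [-0.1, -0.7, -0.3]
width: 0.299
gripper_force: 0.0
```

```bash
cat >> h.py <<'E'
def house(P,c0=(.5463,.162)):
    D=np.hypot(P[...,0]-c0[0],P[...,1]-c0[1])
    m=(P[...,2]>.055)&(P[...,2]<.066)&(D<.028); r=cv2.minAreaRect((P[m][:,:2]*1000).astype(np.float32)); print("bar",r,m.sum())
    m=(P[...,2]>.038)&(P[...,2]<.052)&(D>.05)&(D<.07); q=P[m]
    for k in (q[q[:,0]>c0[0]],q[q[:,0]<c0[0]]): print("dowel",len(k),k.mean(0).round(4), np.median(k,0).round(4))
E
python3 - <<'E'
from h import *
im,d,P,T,c=grab("wrist"); save(im,"w5.png"); np.savez("w5.npz",im=im,P=P,d=d); s=readout.observe();print(s["position"],s["ee_rot"],s["joints"])
house(P)
E
```

```text
[0.54583275 0.16239583 0.15313802] [ 3.14057707e+00  7.72839289e-02 -3.80115600e-05] [-0.20120866  0.39768775 -0.24683475  1.74649295  0.11195505  1.01116051
 -2.0106764 ]
bar ((547.1220703125, 161.8500518798828), (41.83666229248047, 9.681646347045898), 2.987943649291992) 546
dowel 66 [0.6065 0.1648 0.0451] [0.6064 0.1648 0.0453]
dowel 60 [0.4881 0.1587 0.0445] [0.4884 0.1584 0.0444]
```

Knob at 2.99°, dowel line at 2.95°: set. Now to the cover.

Request:
move_arm([
  [0.013, -0.22, 0.0, 0, 0, -0.2],
  [0.025, -0.46, 0, 0, 0, -0.355],
  [0.025, -0.46, 0, 0, 0, -0.355],
  [0.025, -0.46, 0, 0, 0, -0.355],
  [0.025, -0.46, 0, 0, 0, -0.355],
], claw=0.3)

```text
clock: 7.95
position: [0.5582, -0.089, 0.1511]
ee_rot: [3.1, -0.504, -0.006]
force: [1.1, -0.2, 1.0]
width: 0.643
gripper_force: 0.0
```

Request:
move_arm([
  [0.01, -0.14, 0.0, 0, 0, 0],
  [0.01, -0.14, 0, 0, 0, 0],
  [0.01, -0.14, 0, 0, 0, 0],
  [0.01, -0.14, 0, 0, 0, 0],
])

```text
clock: 8.35
position: [0.5656, -0.1942, 0.1509]
ee_rot: [3.099, -0.511, -0.006]
force: [0.4, 0.8, 0.7]
width: 0.652
gripper_force: 0.0
```

Run:
```python
from h import *
im,d,P,T,c=grab("wrist"); save(im,"w6.png"); np.savez("w6.npz",im=im,P=P,d=d); s=readout.observe();print(s["position"],s["ee_rot"],s["joints"])
D=np.hypot(P[...,0]-.565,P[...,1]+.182)
m=(abs(P[...,2]-.044)<.005)&(D<.06); print(cv2.minAreaRect((P[m][:,:2]*1000).astype(np.float32)),m.sum())
m=(abs(P[...,2]-.012)<.003)&(D<.1); print(cv2.minAreaRect((P[m][:,:2]*1000).astype(np.float32)),m.sum())
```

```text
[ 0.56614235 -0.19176693  0.15125592] [-3.09978928  0.50620163  0.0056201 ] [ 0.28065439  0.43167922 -0.06063671  1.687053    0.02903125  1.02736519
 -1.68407946]
((563.44482421875, -182.7320556640625), (34.162288665771484, 69.91419219970703), 72.1590805053711) 2874
((562.9131469726562, -182.07643127441406), (39.82894515991211, 150.65403747558594), 71.68869018554688) 2680
```

View pics/w6.png

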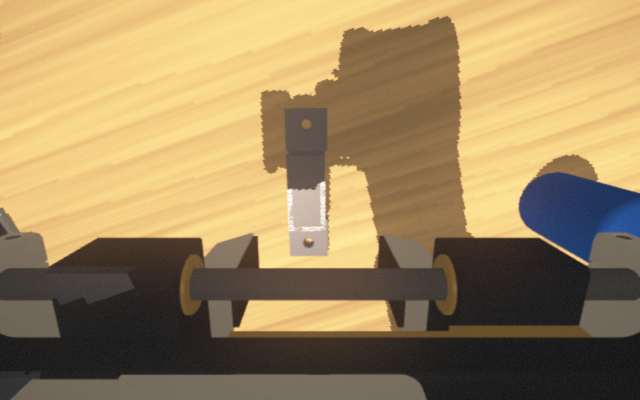

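The cover lies upright in view, centred near (307,183). I descend with a small xy correction.

Request:
move_arm([
  [-0.004, 0.0125, -0.06, 0, 0, 0.006],
  [-0.004, 0.0125, -0.12, 0, 0, 0.006],
  [-0.004, 0.0125, -0.16, 0, 0, 0.006],
  [-0.004, 0.0125, -0.16, 0, 0, 0.006],
  [-0.004, 0.0125, -0.16, 0, 0, 0.006],
])

```text
clock: 8.9
position: [0.5643, -0.181, 0.0333]
ee_rot: [-3.102, 0.492, 0.002]
force: [0.5, 0.7, 1.5]
width: 0.649
gripper_force: 0.0
```

Run:
```python
from h import *
im,d,P,T,c=grab("wrist"); s=readout.observe();print(s["position"],s["ee_rot"])
D=np.hypot(P[...,0]-.563,P[...,1]+.182)
m=(abs(P[...,2]-.044)<.004)&(D<.06); print(cv2.minAreaRect((P[m][:,:2]*1000).astype(np.float32)),m.sum())
m=(abs(P[...,2]-.012)<.003)&(D<.1); print(cv2.minAreaRect((P[m][:,:2]*1000).astype(np.float32)),m.sum())
```

```text
[ 0.5653597  -0.18170914  0.03449555] [-3.10234981e+00  4.92605897e-01 -1.76065473e-03]
((570.6200561523438, -185.12049865722656), (34.099761962890625, 55.151954650878906), 72.05191802978516) 5694
((562.6983642578125, -182.59860229492188), (40.112117767333984, 150.12200927734375), 72.06978607177734) 5119
```

Request:
move_arm([
  [-0.003, -0.001, -0.05, 0, 0, 0],
  [-0.003, -0.001, -0.08, 0, 0, 0],
  [-0.003, -0.001, -0.08, 0, 0, 0],
  [-0.003, -0.001, -0.08, 0, 0, 0],
])

```text
clock: 9.35
position: [0.5634, -0.1836, -0.0249]
ee_rot: [3.102, -0.495, 0.003]
force: [0.6, 0.3, 0.3]
width: 0.649
gripper_force: 0.0
```

Request:
move_arm([
  [0, 0, 0, 0, 0, 0],
  [0, 0, 0, 0, 0, 0],
  [0, 0, 0, 0, 0, 0],
  [0, 0, 0, 0, 0, 0],
  [0, 0, 0, 0, 0, 0],
], claw=-1, squeeze=45)

```text
clock: 9.85
position: [0.5627, -0.1835, -0.0259]
ee_rot: [-3.102, 0.495, -0.002]
force: [-1.0, 2.0, 7.6]
width: 0.367
gripper_force: 45.0
```

Request:
move_arm([
  [0, 0, 0.05, 0, 0, 0],
  [0, 0, 0.1, 0, 0, 0],
  [0, 0, 0.15, 0, 0, 0],
  [0, 0, 0.16, 0, 0, 0],
  [0, 0, 0.16, 0, 0, 0],
])

```text
clock: 10.35
position: [0.5628, -0.1839, 0.0945]
ee_rot: [3.102, -0.495, 0.004]
force: [-0.3, -0.3, -2.7]
width: 0.364
gripper_force: 45.0
```

Request:
move_arm([
  [-0.01, 0.1, 0, 0, 0, 0.12],
  [-0.02, 0.46, 0, 0, 0, 0.352],
  [-0.02, 0.46, 0, 0, 0, 0.352],
  [-0.02, 0.46, 0, 0, 0, 0.352],
  [-0.02, 0.46, 0, 0, 0, 0.352],
])

```text
clock: 10.85
position: [0.5484, 0.0674, 0.0911]
ee_rot: [3.14, 0.081, -0.006]
force: [0.8, -0.1, -2.4]
width: 0.367
gripper_force: 45.0
```

```bash
cat >> h.py <<'E'
def held(save_as=None):
    im,d,P,T,c=grab("wrist"); s=readout.observe(); M=np.array(c["mount"])
    v,u=np.mgrid[0:400,0:640]
    Q=(np.stack([(u-c["cx"])/c["fx"]*d,(v-c["cy"])/c["fy"]*d,d],-1)@M[:3,:3].T+M[:3,3])*1000
    if save_as: save(im,save_as+".png"); np.savez(save_as+".npz",im=im,P=P,d=d,Q=Q)
    rv=s["ee_rot"]; print(s["position"].round(4),rv.round(4),"yaw",np.degrees(2*np.arctan2(rv[1],rv[0])),"F",s["force"].round(1))
    return im,P,Q
E
python3 - <<'E'
from h import *
im,P,Q=held("w7")
m=(Q[...,0]>36)&(Q[...,0]<85)&(abs(Q[...,1])<28)&(Q[...,2]>-60)&(Q[...,2]<-10)
q=Q[m]; print(len(q),np.median(q,0).round(1),q.min(0).round(1),q.max(0).round(1)); print(np.histogram(q[:,2],8))
E
```

```text
[0.5476 0.0795 0.0916] [-3.1337 -0.0979  0.0045] yaw -356.42091885692133 F [-0.2 10.6 -1.5]
7547 [ 55.4   0.2 -38. ] [ 36.  -19.8 -40.3] [ 74.7  20.5 -24.5]
(array([2480, 4983,   37,    9,   13,   14,    9,    2]), array([-40.25871845, -38.28881181, -36.31890517, -34.34899854,
       -32.3790919 , -30.40918526, -28.43927863, -26.46937199,
       -24.49946535]))
```

View pics/w7.png

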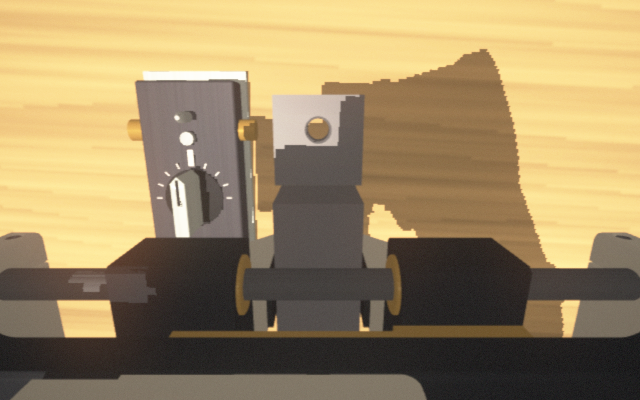

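The held cover's flange fills (273–363, 95–185) with its hole at (318,128). The housing is at left, with its dowel at (187,138). I measure how the cover sits in the tool.

```bash
cat >> h.py <<'E'
def cover(Q,im):
    m=(Q[...,0]>38)&(Q[...,0]<85)&(abs(Q[...,1])<28)&(abs(Q[...,2]+38)<5)
    q=Q[m]; A=np.c_[q[:,:2],np.ones(len(q))]; k=np.linalg.lstsq(A,q[:,2],rcond=None)[0]
    r=cv2.minAreaRect(q[:,:2].astype(np.float32)); print("tilt deg",np.degrees(k[:2]).round(2),"flange top at x=0",k[2].round(1),"rect",r)
    hm=(~m).astype(np.uint8); n,l,st,ce=cv2.connectedComponentsWithStats(hm)
    for i in range(1,n):
        if 150<st[i,4]<2500 and abs(ce[i,0]-318)<40: 
            u,v=ce[i]; c=calibration("wrist"); M=np.array(c["mount"]); ray=M[:3,:3]@[(u-c["cx"])/c["fx"],(v-c["cy"])/c["fy"],1]; o=M[:3,3]*1000
            t=(-38-o[2])/ray[2]; print("hole",st[i,4],ce[i],(o+t*ray).round(1))
E
python3 - <<'E'
from h import *
z=np.load("w7.npz"); cover(z["Q"],z["im"]); house(z["P"],(.547,.162))
E
```

```text
tilt deg [ 0.14 -0.05] flange top at x=0 -38.1 rect ((56.32341766357422, 0.3762645721435547), (40.22492218017578, 36.677642822265625), 89.89476013183594)
hole 372 [317.38978495 129.16397849] [ 60.2   0.4 -38. ]
bar ((546.7177734375, 161.22943115234375), (42.820350646972656, 10.65845775604248), 2.3135712146759033) 979
dowel 130 [0.6065 0.1631 0.0443] [0.6065 0.163  0.0444]
dowel 0 [nan nan nan] [nan nan nan]h.py:23: RuntimeWarning: Mean of empty slice.
  for k in (q[q[:,0]>c0[0]],q[q[:,0]<c0[0]]): print("dowel",len(k),k.mean(0).round(4), np.median(k,0).round(4))
  ret = um.true_divide(
  return _methods._mean(a, axis=axis, dtype=dtype,
```

Request:
move_arm([
  [0, 0.06, -0.01, 0, 0, 0],
  [0, 0.11, -0.03, 0, 0, 0],
  [0, 0.11, -0.04, 0, 0, 0],
  [0, 0.11, -0.04, 0, 0, 0],
  [0, 0.11, -0.04, 0, 0, 0],
])

```text
clock: 11.4
position: [0.5496, 0.1467, 0.0621]
ee_rot: [3.139, 0.08, -0.004]
force: [0.4, 0.7, -2.3]
width: 0.369
gripper_force: 45.0
```

Request:
move_arm([
  [0, 0, 0, 0, 0, 0],
  [0, 0, 0, 0, 0, 0],
  [0, 0, 0, 0, 0, 0],
])

```text
clock: 11.7
position: [0.5507, 0.1478, 0.0637]
ee_rot: [3.141, 0.08, 0.001]
force: [-0.2, 0.4, -2.0]
width: 0.37
gripper_force: 45.0
```

Run:
```python
from h import *
im,P,Q=held("w8"); cover(Q,im)
# housing face far edges / dowel visible?
m=(abs(P[...,2]-.030)<.003)&(np.hypot(P[...,0]-.547,P[...,1]-.162)<.11)
q=P[m]; print(m.sum(),q.min(0) if len(q) else 0,q.max(0))
save(cv2.resize(im[60:240,210:430],None,fx=3,fy=3,interpolation=cv2.INTER_CUBIC),"w8c.png")
```

```text
[0.5507 0.1479 0.0637] [-3.1406e+00 -8.0000e-02 -9.0000e-04] yaw -357.08027158987073 F [-0.5 -0.6 -2.3]
tilt deg [0.12 0.09] flange top at x=0 -38.1 rect ((56.342445373535156, 0.453033447265625), (36.64283752441406, 40.21131896972656), 0.002555740298703313)
hole 369 [317.45528455 129.02710027] [ 60.2   0.4 -38. ]
5269 [0.4618412  0.13143985 0.02702373] [0.63291344 0.20160983 0.03294472]
```

View pics/w8c.png

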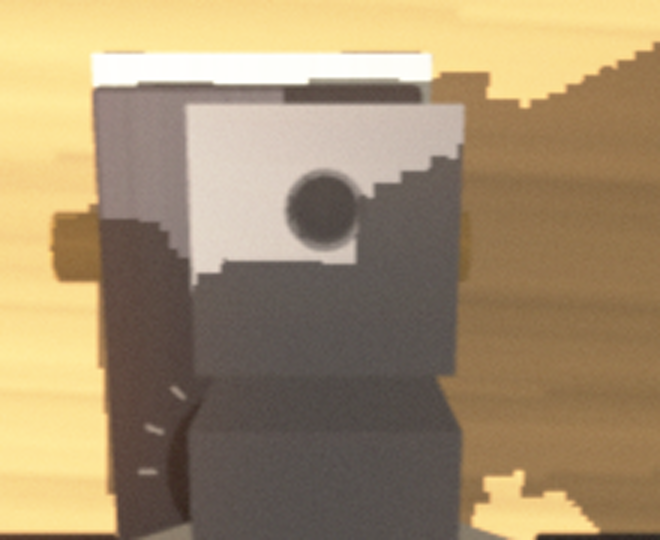

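The hole at crop (325,208) still sits over plain face to the right of the dowel. I shift 14 mm in +y, then check.

Request:
move_arm([
  [-0.005, 0.019, 0, 0, 0, 0],
  [-0.005, 0.019, -0.02, 0, 0, 0],
  [-0.005, 0.019, -0.04, 0, 0, 0],
  [-0.005, 0.019, -0.04, 0, 0, 0],
  [-0.005, 0.019, -0.04, 0, 0, 0],
])

```text
clock: 12.25
position: [0.5463, 0.1636, 0.0335]
ee_rot: [-3.14, -0.083, 0.001]
force: [0.4, 0.6, -2.3]
width: 0.368
gripper_force: 45.0
```

Run:
```python
from h import *
im,P,Q=held("w9"); cover(Q,im)
# housing edges in tool frame: side y extents per x slice; end x extent
for x in range(30,84,8):
    m=(abs(Q[...,0]-x)<2)&(abs(P[...,2]-.030)<.002)&(abs(Q[...,1])<40)
    q=Q[m][:,1]; print(x,len(q),(q.min().round(1),q.max().round(1)) if len(q) else "")
m=(abs(P[...,2]-.030)<.002)&(abs(Q[...,1])<30)&(Q[...,0]>60)&(Q[...,0]<95); print("end x",np.percentile(Q[m][:,0],[50,99,100]).round(1))
save(cv2.resize(im[60:240,210:430],None,fx=3,fy=3,interpolation=cv2.INTER_CUBIC),"w9c.png")
```

```text
[0.5468 0.1636 0.0339] [-3.1401e+00 -8.2500e-02 -8.0000e-04] yaw -356.99139154113163 F [ 0.2 -0.7 -1.8]
tilt deg [ 0.17 -0.03] flange top at x=0 -38.1 rect ((56.31986999511719, 0.48506927490234375), (40.109092712402344, 36.67379379272461), 89.91698455810547)
hole 375 [317.45333333 129.14666667] [ 60.2   0.4 -38. ]
30 201 (np.float64(-32.8), np.float64(36.5))
38 221 (np.float64(-32.2), np.float64(36.7))
46 227 (np.float64(-32.6), np.float64(37.0))
54 311 (np.float64(-32.9), np.float64(37.1))
62 271 (np.float64(-32.4), np.float64(36.7))
70 271 (np.float64(-32.7), np.float64(36.8))
78 898 (np.float64(-32.9), np.float64(37.1))
end x [79.5 84.9 85. ]
```

View pics/w9c.png

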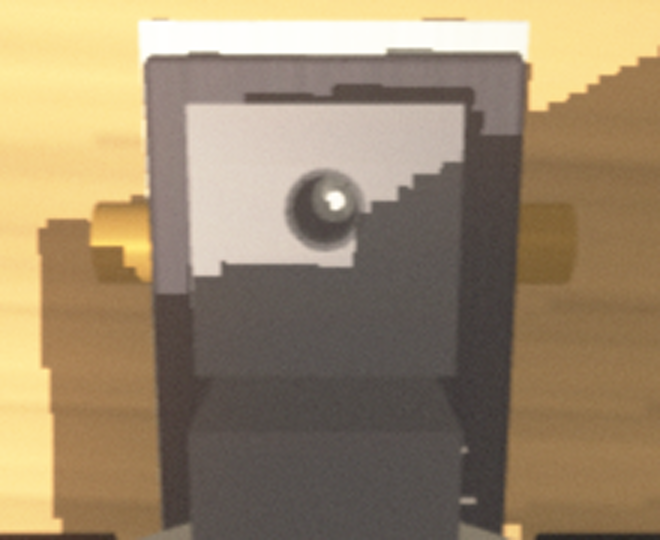

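The dowel tip shows in the hole at (330,200), slightly to the right. The measured offset is 1.6 mm in y, so I correct that and start down.

Request:
move_arm([
  [0, -0.002, 0, 0, 0, 0],
  [0, -0.002, 0, 0, 0, 0],
  [0, -0.002, -0.01, 0, 0, 0],
  [0, -0.002, -0.02, 0, 0, 0],
  [0, -0.002, -0.025, 0, 0, 0],
])

```text
clock: 12.8
position: [0.5461, 0.1611, 0.0135]
ee_rot: [3.14, 0.081, -0.002]
force: [-0.7, 1.1, -3.0]
width: 0.368
gripper_force: 45.0
```

Request:
move_arm([
  [0, 0, 0, 0, 0, 0],
  [0, 0, 0, 0, 0, 0],
])

```text
clock: 13.0
position: [0.5464, 0.1612, 0.0143]
ee_rot: [3.14, 0.082, -0.001]
force: [0.6, -0.2, -1.2]
width: 0.369
gripper_force: 45.0
```

Both dowels have entered with no contact force. Now I press.

Request:
move_arm([
  [0, 0, -0.007, 0, 0, 0],
  [0, 0, -0.014, 0, 0, 0],
  [0, 0, -0.018, 0, 0, 0],
  [0, 0, -0.018, 0, 0, 0],
  [0, 0, -0.018, 0, 0, 0],
], squeeze=60)

```text
clock: 13.5
position: [0.5473, 0.1614, 0.0039]
ee_rot: [-3.141, -0.082, -0.003]
force: [-9.8, -3.3, 35.7]
width: 0.368
gripper_force: 60.0
```

Request:
move_arm([
  [-0.001, 0, 0.001, 0, 0, 0],
  [-0.001, 0, 0.001, 0, 0, 0],
  [-0.001, 0, 0.001, 0, 0, 0],
  [-0.001, 0, 0.001, 0, 0, 0],
  [-0.001, 0, 0.001, 0, 0, 0],
])

```text
clock: 14.0
position: [0.5473, 0.1615, 0.004]
ee_rot: [-3.14, -0.081, -0.005]
force: [-4.1, -2.6, 24.0]
width: 0.367
gripper_force: 60.0
```

Run:
```python
from h import *
im,P,Q=held("w10"); cover(Q,im)
for x in range(30,84,8):
    m=(abs(Q[...,0]-x)<2)&(abs(P[...,2]-.030)<.002)&(abs(Q[...,1])<40)
    q=Q[m]; print(x,len(q),(q[:,1].min().round(1),q[:,1].max().round(1)) if len(q) else "",np.median(q[:,2]).round(2))
m=(abs(P[...,2]-.030)<.002)&(abs(Q[...,1])<30)&(Q[...,0]>76)&(Q[...,0]<95); print("end x",np.percentile(Q[m][:,0],[50,99,100]).round(1))
s=readout.observe(); print(s["force"],s["dq"].round(4))
save(cv2.resize(im[60:240,210:430],None,fx=3,fy=3,interpolation=cv2.INTER_CUBIC),"w10c.png")
```

```text
[0.5473 0.1615 0.0039] [-3.1401 -0.0816 -0.005 ] yaw -357.0228832014289 F [-3.3 -2.7 24.1]
tilt deg [ 0.19 -0.03] flange top at x=0 -38.3 rect ((56.32979202270508, 0.39282989501953125), (40.23769760131836, 36.66693878173828), 89.92662048339844)
30 469 (np.float64(-35.0), np.float64(34.5)) -26.1
38 418 (np.float64(-35.1), np.float64(34.6)) -26.08
46 433 (np.float64(-34.8), np.float64(34.6)) -26.02
54 450 (np.float64(-34.7), np.float64(34.8)) -26.01
62 529 (np.float64(-34.8), np.float64(34.8)) -25.99
70 494 (np.float64(-34.9), np.float64(34.7)) -25.97
78 1338 (np.float64(-34.8), np.float64(34.9)) -25.95
end x [80.2 83.9 84. ]
[-3.34781254 -2.6996327  24.06905336] [ 0.0003  0.0004 -0.0012 -0.0009 -0.0006  0.0005  0.0007]
```

View pics/w10c.png

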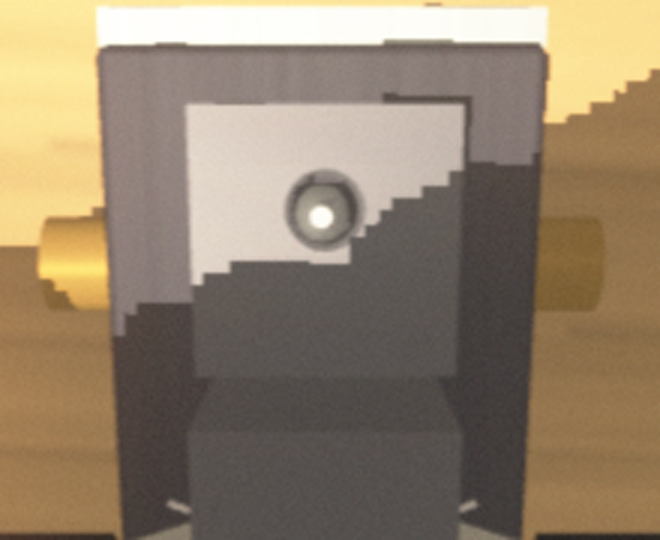

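The dowel now fills the hole at (322,208). The flange top is 12 mm above the face, so the halves meet, and the arm is at rest pressing with about 24 N. Handing in.

```bash
python3 -c "
from cell import ticket
print(ticket.sign_off())"
```

```text
the job is handed in; nothing more can be done
None
```

I turned the knob to the index mark, set the cover on both dowels and pressed it shut. I handed the job in at about 14 s, still gripping it and pressing with about 24 N; the sign-off returned no verdict.

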